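# Hold a dusting stencil over a display cake

### The job

First push the little display case's open door shut until it seats on its catch, so no sugar dust gets in. Then pick up the rectangular stencil by its handle, carry it over the rack of jars, and hold it level and still about 15 mm above the top of the rectangular display cake, centred and with its long sides along the cake's, ready for dusting: finish while still holding it there. Nothing may ever touch the cake's icing, and the jars and the round stencil stay where they are.

Things in the scene. Friction and masses are not known exactly. Their poses are not given: they have to be found in the camera images.
- case_door (a joint): Door angle in rad: 0 is fully shut against its stop; starts ajar at 0.55 to 1.1. It swings on an upright hinge and stays where it is left. A sprung ball catch resists over about the last 0.09 rad, most around 0.08 to 0.07 (8 to 13 N pushing 140 mm from the hinge), then below about 0.04 snaps in and holds the door shut.
- case_hinge (a point): Point on the door's hinge line, 30 mm above the counter. It does not turn with the door; its axes are the case's: -x points out of the case's front, +y runs along the shut door from the hinge to its free edge, z up. With the door at angle a, the door points from the hinge along (-sin a, cos a) in these axes, and its outer face, the one to push, looks along (-cos a, -sin a).
- case: White and steel display case at the left, 240 mm wide (y), about 220 mm deep (x) and 240 mm tall, origin at the centre of its underside, front towards its -x. Its door is an aluminium frame with a clear pane, 200 mm wide, 205 mm tall, 18 mm thick (mid-plane through the hinge line), from 30 to 235 mm above the counter.
- door_push (a point): Free place to push, on the door's outer face: 140 mm from the hinge line, 205 mm above the counter (30 mm below the top edge). It moves with the door; its -x is the face's outward normal. The dark pull bar, 40 mm proud of the face, is lower and farther out: 185 mm from the hinge line, 55 to 135 mm above the counter.
- stencil_grip (a point): Centre of the black handle bar of the rectangular stencil: bar 70 mm long (x), 16 mm wide (y), 16 mm high (z), bridged over the plate's middle on posts 30 mm either side of its centre, 53 mm above the plate's underside. x is the plate's long direction, z up. The stencil (0.15 to 0.3 kg) lies flat on the counter at the right; it and the round one may have swapped places.
- stencil: The rectangular stencil itself: plate 140 mm (x) by 100 mm (y), 4 mm thick, with cut-outs. Origin at the centre of its underside.
- round_stencil: A round steel stencil, 108 mm across and 4 mm thick, with the same handle (top 61 mm high): not the one wanted, leave it. Origin at the centre of its underside.
- cake_top (a point): Centre of the top face of the rectangular display cake (hard white icing over a rigid dummy). The cake is 150 mm (x) by 110 mm (y) by 79 mm high with its board, with small lilac rosettes along its foot. It stands loose on a round white turntable, so this point is 124 mm above the counter. x is its long direction, z up.
- cake: The same rectangular cake: origin at the centre of its underside, on the turntable.
- turntable: Fixed round white turntable under the cake, 200 mm across, 45 mm high. Origin at the centre of its underside.
- rack: Fixed steel jar rack standing between the stencils and the cake: an open trough 320 mm long (x), 70 mm wide (y), walls 50 mm high. Origin at the centre of its underside. Three jars stand in it.
- jar0: Sprinkle jar, 52 mm across and 110 mm tall, standing loose in the rack with its lid 114 mm above the counter. Origin at the centre of its underside.
- jar1: Sprinkle jar, 52 mm across and 110 mm tall, standing loose in the rack with its lid 114 mm above the counter. Origin at the centre of its underside.
- jar2: Sprinkle jar, 52 mm across and 110 mm tall, standing loose in the rack with its lid 114 mm above the counter. Origin at the centre of its underside.

How it is judged:
By the outcome, as a careful person would: the job done as asked, in the order asked, and still so for the second after the job is handed in, while the arm keeps its last pose, push and grip.
It also fails if it takes over 64 s, if anything falls off the work surface, if the arm or the gripper's body presses on something with over 40 N, if the wrist force passes 120 N, or if a joint passes its speed limit or range.

### The arm

A 7-joint arm with a two-finger parallel gripper is mounted at the origin on the work surface. World frame = base frame: x ahead of the robot, y to its left, z up, the work surface at z = 0. Lengths are in m, angles in rad, forces in N, time in s.
With the tool pointing down it reaches from about 0.4 to 0.85 m from the base axis. Payload 4.5 kg.
Tool frame: the origin (TCP) lies midway between the tips of the shut fingers; the grasp point (between the pads) lies behind it (r.grip_point_offset is the z of the grasp point in the tool frame, in m); z points along the fingers, y is the line along which they close (so a half turn about z gives the same grasp; the last joint's range is limited). The gripper opens to 88 mm and grips with 3 to 60 N. Pads are 18 mm wide; open, the fingers measure 123 mm over their backs; the gripper's body (75 mm by 187 mm) begins 45 mm behind the grasp point.
Start: joints at [1.365, 0.689, -0.195, 1.565, 0.157, 0.902, -0.215], TCP at [0.148, -0.607, 0.239] pointing down, gripper open.
Joint ranges: [-3.01, 3.01], [-0.46, 2.08], [-1.47, 1.51], [0.13, 2.56], [-1, 4.14], [0.04, 2.09], [-2.66, 2.66]. Speed limits (rad/s): [2.57, 2.57, 3.14, 3.14, 3.14, 3.14, 3.14].

### API

Orientations are given as a unit quaternion [x, y, z, w].
In Python, from plant import r, optics, workorder gives the robot as it stands.
- The arm moves only by the shell command python3 -m creep 'ROWS' [FORCE]. ROWS is JSON, a list of rows, each an object of numbers: "grip": the gripper command: -1 is shut, 1 is fully open, values between are in proportion; "tx", "ty", "tz": the shift along the tool's x, y, z in cm; "spin": the turn about the tool's z in degrees. In form: [{"grip": .., "tx": .., "ty": .., "tz": .., "spin": ..}, ...]. A call has 1 to 8 rows; each row shifts and turns the commanded pose from where the row before left it, along the tool's axes as they then stand; what a row does not reach is not made up. A row lasts 1/12 s, in which the tool goes at most 41.7 mm and 7.16 degrees, less where a joint would pass 70% of its speed; a pose out of reach is approached as far as the arm can. A call with a gripper value outside its range is refused whole. The fingers move at their own pace and stop on an object; FORCE is the grip in N (left out, the last holds). Time passes only in rows, so rows that do not move let the fingers close. It gives the time, the measured TCP pose, the force, the opening and the grip force at its end, in the units of the state.
- r.get_state(): the state, without advancing time (a new reading comes with each control period).
- optics.snapshot(name): name is "side" or "top" or "wrist"; returns (picture, depth): 420x560x3 uint8, red, green, blue; 420x560 float32, m along the optical axis (not along the pixel's ray), 0 where there is no reading.
- optics.get_calibration(name): a dict with "fx", "fy", "cx", "cy" (pixels), "D" ([k1, k2, p1, p2, k3] as OpenCV has them; the pictures are not rectified), "extrinsics" (4x4, takes a point from world to camera coordinates). Camera axes: x right, y down, z forward; pixel columns grow to the right and rows downward; lengths in m; the calibration is good to about 2 mm. A picture is of the moment at which its call begins: read the wrist's pose just before it. get_calibration takes no time and is no camera call; for the wrist camera it gives the pose at the moment of the call.
- workorder.finish_job(): hands the job in; it is judged then, once.
The state is a dict: "clock": time; "q": joint angles; "qd": joint speeds; "joint_torque": joint torques, N m; "tool_pos": TCP position; "eef_rot": TCP orientation; "contact_force": force on the tool from outside, world axes, zero at the start; "moment": the same for the moment, N m; "opening": opening from 0.0 (shut) to 1.0 (fully open); "finger_force": force on a finger pad.
Only numpy, scipy, OpenCV 4.12 (cv2) and the standard library are available. Lean on these libraries where they do the work, as an engineer would, in place of code of your own. Each camera call takes 0.05 s, during which the arm holds its last target. There are 200 camera calls.

## Working session

There is one attempt and no reset: what is moved stays moved. The work goes in short steps, Python scripts to look and compute and a shell command to move; the robot and the scene stay as the last step left them, time stands still between calls to the robot, and variables do not carry over. Pictures are saved under pics/ and viewed, at most 10 in all, crops included, and the job is handed in when it is done.

```bash
ls; mkdir -p pics; python3 - <<'E'
from plant import r,optics
import cv2,numpy as np
print(r.get_state(), r.grip_point_offset)
for n in("top","side"):
    p,d=optics.snapshot(n); cv2.imwrite(f"pics/{n}0.png",p[:,:,::-1]); np.savez(f"{n}0.npz",p=p,d=d)
    c=optics.get_calibration(n); print(n,c)
E
```

```text
pics
{'clock': 0.0, 'q': array([ 1.36476681,  0.6899914 , -0.19452392,  1.56634844,  0.15734739,
        0.90249417, -0.21511486]), 'qd': array([-3.72096756e-04, -1.51115071e-03, -8.56955463e-05, -2.35895516e-04,
       -6.51687826e-04, -1.73688416e-04,  2.25039685e-04]), 'joint_torque': array([-6.64208869e-05, -5.27555251e+01, -1.26668092e+00, -1.53428149e+01,
       -5.25680243e-02,  6.51127542e-03,  1.69577279e-04]), 'tool_pos': array([ 0.1482555 , -0.60650911,  0.23790449]), 'eef_rot': array([ 9.92812004e-01,  1.19680721e-01, -1.90892960e-04, -9.01941938e-04]), 'contact_force': array([ 0.23929569, -0.73679951,  0.67959883]), 'moment': array([-0.04089803, -0.04774758,  0.0066012 ]), 'finger_force': 0.0, 'opening': 0.997775594074294} -0.0187
top {'fx': 453.32063658885477, 'fy': 453.32063658885477, 'cx': 278.31464727226023, 'cy': 202.1896269711984, 'D': array([-0.08345526,  0.        ,  0.        ,  0.        ,  0.        ]), 'extrinsics': array([[-0.01002396, -0.99987195,  0.01247379,  0.06958556],
       [-0.99135316,  0.00830481, -0.13095777,  0.54086053],
       [ 0.13083741, -0.01367865, -0.99130947,  1.26213782],
       [ 0.        ,  0.        ,  0.        ,  1.        ]])}
side {'fx': 394.09483142634974, 'fy': 394.09483142634974, 'cx': 272.43179810491887, 'cy': 207.6502269658931, 'D': array([0.01784036, 0.        , 0.        , 0.        , 0.        ]), 'extrinsics': array([[ 0.78466279, -0.61987728,  0.00751431, -0.37482495],
       [-0.47627289, -0.61055374, -0.63276241,  0.37236194],
       [ 0.39682293,  0.49292626, -0.77430954,  0.82897125],
       [ 0.        ,  0.        ,  0.        ,  1.        ]])}
```

View pics/top0.png

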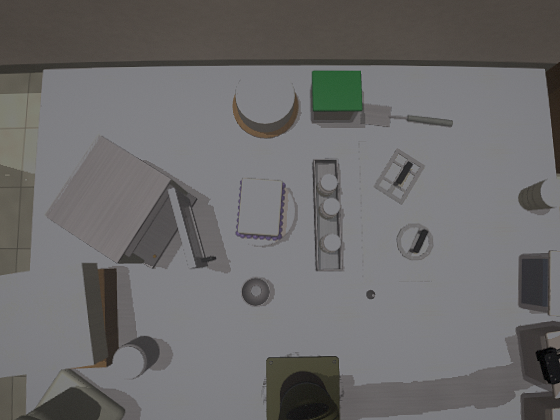

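View pics/side0.png

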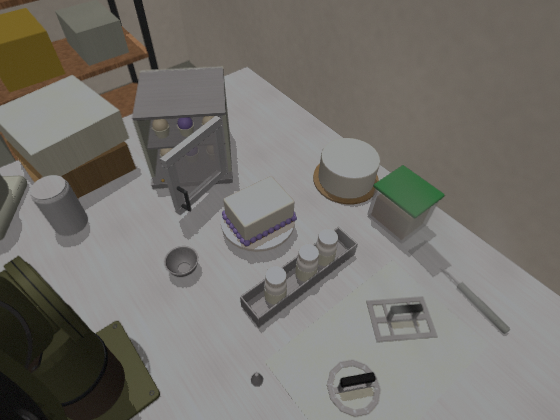

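Top view: case at left (roof corners (101,136), (172,184), (120,262), (47,213)), door from hinge near (172,188) to free end near (200,265), cake at (262,208), rack at (327,215), rectangular stencil at (400,175), round one at (415,241). The side view shows the same layout, with the rectangular handle at about (405,311).

```bash
cat > h.py <<'E'
import numpy as np,cv2
from plant import r,optics
from scipy.spatial.transform import Rotation as R
def K(c): return np.array([[c["fx"],0,c["cx"]],[0,c["fy"],c["cy"]],[0,0,1.]])
def back(c,uv,z):
    uv=np.asarray(uv,float).reshape(-1,1,2)
    n=cv2.undistortPoints(uv,K(c),c["D"]).reshape(-1,2); z=np.asarray(z).reshape(-1,1)
    T=np.linalg.inv(c["extrinsics"]); P=np.hstack([n*z,z]); return P@T[:3,:3].T+T[:3,3]
def atz(c,uv,h):   # ray ∩ plane z=h
    a=back(c,uv,np.full(len(uv),.1));b=back(c,uv,np.full(len(uv),1.))
    t=(h-a[:,2])/(b[:,2]-a[:,2]); return a+t[:,None]*(b-a)
def cloud(c,d):
    v,u=np.nonzero(d>0); return np.c_[u,v],back(c,np.c_[u,v],d[v,u])
def proj(c,P):
    P=np.asarray(P,float).reshape(-1,3); T=c["extrinsics"]
    return cv2.projectPoints(P,cv2.Rodrigues(T[:3,:3])[0],T[:3,3],K(c),c["D"])[0].reshape(-1,2)
def tri(ca,ua,cb,ub):
    na=cv2.undistortPoints(np.asarray(ua,float).reshape(-1,1,2),K(ca),ca["D"]).reshape(-1,2).T
    nb=cv2.undistortPoints(np.asarray(ub,float).reshape(-1,1,2),K(cb),cb["D"]).reshape(-1,2).T
    X=cv2.triangulatePoints(ca["extrinsics"][:3],cb["extrinsics"][:3],na,nb); return (X[:3]/X[3]).T
E
python3 - <<'E'
from h import *
ct=optics.get_calibration("top"); cs=optics.get_calibration("side")
T=np.load("top0.npz");S=np.load("side0.npz")
# point clouds
for n,c,D in(("top",ct,T),("side",cs,S)):
    uv,P=cloud(c,D["d"])
    def box(name,x0,x1,y0,y1,z0,z1):
        m=(P[:,0]>x0)&(P[:,0]<x1)&(P[:,1]>y0)&(P[:,1]<y1)&(P[:,2]>z0)&(P[:,2]<z1)
        if m.sum()<5: print(n,name,m.sum());return
        rc=cv2.minAreaRect(P[m][:,:2].astype(np.float32)*1000); print(n,name,m.sum(),"z",np.median(P[m][:,2]).round(4),"c",np.round(rc[0],1),np.round(rc[1],1),round(rc[2],1), "mean",(P[m].mean(0)*1000).round(1))
    print(n,atz(c,[[262,208],[403,173],[185,190],[200,265]],.1).round(3).tolist() if n=="top" else "")
    box("caketop",.3,.65,0,.25,.112,.14)
    box("handle",.4,.65,-.35,-.12,.042,.075)
    box("jars",.3,.65,-.12,.1,.1,.13)
    box("roof",.3,.75,.1,.7,.236,.26)
a=cv2.resize(T["p"][150:290,110:310],None,fx=4,fy=4,interpolation=cv2.INTER_CUBIC)
cv2.imwrite("pics/c1.png",cv2.convertScaleAbs(a,alpha=1.4)[:,:,::-1])
E
```

```text
top [[0.517, 0.11, 0.1], [0.612, -0.281, 0.1], [0.569, 0.32, 0.1], [0.365, 0.277, 0.1]]
top caketop 2291 z 0.1232 c [475.8 132.7] [144.1 263.7] 67.5 mean [517.4 115.8 123.3]
top handle 276 z 0.0594 c [ 524.5 -312. ] [247.2  54.9] 8.5 mean [ 530.9 -312.7   58.9]
top jars 1544 z 0.1192 c [503.3   0.6] [208.7 197.5] 0.1 mean [513.6   8.5 118.4]
top roof 8642 z 0.2401 c [489.3 416.4] [382.  241.2] 57.9 mean [528.1 479.3 240.1]
side 
side caketop 2120 z 0.1233 c [474.2 130.8] [147.7 271.4] 66.4 mean [512.2 108.9 123. ]
side handle 523 z 0.0602 c [ 523.8 -312.6] [250.2  54.8] 7.2 mean [ 529.3 -317.5   59.1]
side jars 2087 z 0.115 c [503.8  -1.7] [208.1 203.3] 0.0 mean [508.5   1.5 116.4]
side roof 4170 z 0.2388 c [490.2 415.9] [376.9 242. ] 58.4 mean [523.7 471.9 238.8]
```

View pics/c1.png

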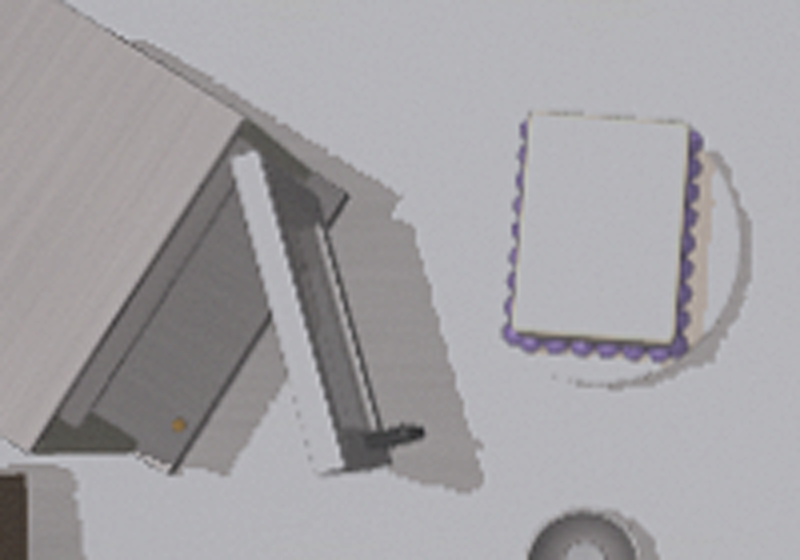

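The crop shows the door's top strip from (247,152) at the hinge to (331,470) at the free edge, with its outer face and pull bar to the right. The cake top corners are at (528,113), (691,123), (672,344) and (512,330).

```bash
python3 - <<'E'
from h import *
ct=optics.get_calibration("top"); cs=optics.get_calibration("side")
T=np.load("top0.npz");S=np.load("side0.npz")
f=lambda L:[[110+u/4-.4,150+v/4-.4] for u,v in L]
d=atz(ct,f([(247,152),(331,470),(233,155),(262,152),(318,474),(345,467)]),.235); print("door",d.round(4).tolist(),np.linalg.norm(d[0]-d[1]))
e=d[1]-d[0];print("door dir deg",np.degrees(np.arctan2(e[1],e[0])))
roof=atz(ct,f([(243,120),(30,452)]),.24);e=roof[1]-roof[0];print("roof front",roof.round(4).tolist(),np.linalg.norm(e),np.degrees(np.arctan2(e[1],e[0])))
k=atz(ct,f([(528,113),(691,123),(672,344),(512,330)]),.124);print("cake",k.round(4).tolist(),k.mean(0))
for a,b in((0,3),(1,2),(0,1),(3,2)): e=k[b]-k[a];print(np.linalg.norm(e),np.degrees(np.arctan2(e[1],e[0])))
# clouds restricted by pixel
for n,c,D,win in(("top",ct,T,{"cake":(235,290,175,243,.117,.13),"rect":(372,425,148,205,.04,.075),"round":(395,435,222,262,.04,.075),"j":(310,345,165,255,.105,.125),"door":(165,207,180,270,.2325,.25)}),
                 ("side",cs,S,{"cake":(220,298,178,245,.117,.13),"rect":(366,438,296,342,.04,.075),"round":(326,382,360,412,.04,.075),"door":(165,224,118,170,.228,.25)})):
    uv,P=cloud(c,D["d"])
    for k,w in win.items():
        m=(uv[:,0]>=w[0])&(uv[:,0]<=w[1])&(uv[:,1]>=w[2])&(uv[:,1]<=w[3])&(P[:,2]>w[4])&(P[:,2]<w[5])
        if m.sum()<5: print(n,k,m.sum());continue
        rc=cv2.minAreaRect((P[m][:,:2]*1000).astype(np.float32));q=P[m][:,:2]-P[m][:,:2].mean(0);v=np.linalg.svd(q,full_matrices=False)[2][0]
        print(n,k,m.sum(),"z",(np.percentile(P[m][:,2],[10,50,90])*1000).round(1),"mean",(P[m].mean(0)*1000).round(1),"rect",np.round(rc[0],1),np.round(rc[1],1),round(rc[2],1),"pca",np.degrees(np.arctan2(v[1],v[0])).round(1))
E
python3 - <<'E'
import sys
sys.path.insert(0,'.')
from h import *
s=r.get_state(); print(R.from_quat(s["eef_rot"]).as_matrix().round(3).tolist())
E
```

```text
door [[0.5531, 0.3271, 0.235], [0.3611, 0.2733, 0.235], [0.5513, 0.3356, 0.235], [0.553, 0.3179, 0.235], [0.3588, 0.2811, 0.235], [0.3629, 0.265, 0.235]] 0.19931288470496525
door dir deg -164.34089327168317
roof front [[0.5719, 0.3289, 0.24], [0.3725, 0.453, 0.24]] 0.23492193576561 148.10141337544565
cake [[0.5964, 0.1637, 0.124], [0.5887, 0.0544, 0.124], [0.4408, 0.0686, 0.124], [0.451, 0.1741, 0.124]] [0.51924108 0.11520749 0.124     ]
0.14582042053443878 175.87383916677007
0.14859480630985036 174.51904449884154
0.10951161407979457 -94.02700070249749
0.10602866780830976 -95.5006512588071
top cake 2251 z [120.2 123.3 126.4] mean [518.4 115.  123.3] rect [519.3 115.1] [110.  149.7] 85.3 pca 175.0
top rect 153 z [54.7 59.2 63.1] mean [ 620.6 -295.5   58.6] rect [ 622.2 -297.2] [16.5 70.3] 57.1 pca 146.6
top round 149 z [53.3 59.8 63.7] mean [ 426.1 -332.9   59. ] rect [ 427.8 -334.1] [15.7 69.2] 64.0 pca 153.5
top j 699 z [110.4 113.5 116.3] mean [507.8 -74.8 113.4] rect [503.4 -75.6] [208.8  46.3] 1.6 pca -178.6
top door 572 z [233.2 235.1 237.8] mean [461.1 303.3 235.3] rect [467.  304.9] [219.9  22.6] 17.6 pca -163.3
side cake 1988 z [121.2 123.4 125.3] mean [515.1 107.7 123.3] rect [519.  111.3] [113.9 148.9] 85.1 pca 174.1
side rect 290 z [51.6 60.1 62.7] mean [ 619.  -301.    58.6] rect [ 620.5 -300.4] [18.1 69.9] 57.1 pca 145.3
side round 340 z [55.3 60.  62. ] mean [ 423.  -338.9   59.1] rect [ 425.1 -338.7] [16.3 70.1] 61.7 pca 151.8
side door 485 z [230.2 233.9 235.5] mean [452.4 295.8 233.4] rect [463.8 301.5] [167.  140.9] 61.3 pca 17.0
[[0.971, 0.238, -0.001], [0.238, -0.971, 0.002], [-0.0, -0.002, -1.0]]
```

Hinge at (0.553, 0.327), and the door is open by about 0.83 rad. The 199 mm door length, cake size, and 60 mm handle height all match the text. I'll shut the fingers, turn so that tool +x faces the door, and go to a standoff.

```bash

python3 -m creep '[{"grip":-1,"spin":-7},{"grip":-1,"spin":-7},{"grip":-1,"spin":-7},{"grip":-1,"spin":-7},{"grip":-1,"spin":-7},{"grip":-1,"spin":-7},{"grip":-1,"spin":-7}]' 20
python3 -m creep '[{"grip":-1,"spin":-7},{"grip":-1,"spin":-7},{"grip":-1,"spin":-7},{"grip":-1,"spin":-7},{"grip":-1,"spin":-7},{"grip":-1,"spin":-7}]'
python3 -m creep '[{"grip":-1,"tx":1.45,"ty":3.7},{"grip":-1,"tx":1.45,"ty":3.7},{"grip":-1,"tx":1.45,"ty":3.7},{"grip":-1,"tx":1.45,"ty":3.7},{"grip":-1,"tx":1.45,"ty":3.7},{"grip":-1,"tx":1.45,"ty":3.7},{"grip":-1,"tx":1.45,"ty":3.7},{"grip":-1,"tx":1.45,"ty":3.7}]'
cat > st.py <<'E'
import sys
from h import *
s=r.get_state();M=R.from_quat(s["eef_rot"]).as_matrix()
print("t",s["clock"].__round__(2),"pos",s["tool_pos"].round(4),"yaw",np.degrees(np.arctan2(M[1,0],M[0,0])).round(1),"z",M[:,2].round(3),"f",s["contact_force"].round(1),"open",round(s["opening"],3),"ff",s["finger_force"],"q",s["q"].round(2))
if len(sys.argv)>3:
    t=np.array(list(map(float,sys.argv[1:4]))); print("tool delta cm",(M.T@(t-s["tool_pos"])*100).round(2), "" if len(sys.argv)<5 else "spin %.1f"%-((float(sys.argv[4])-np.degrees(np.arctan2(M[1,0],M[0,0]))+180)%360-180))
E
python3 st.py .5 -.3 .24
```

```text
t 0.1 pos [ 0.1482 -0.6066  0.238 ] yaw 13.7 z [-0.001  0.002 -1.   ] f [ 0.5 -1.1  0.9] open 1.001 ff 0.0 q [ 1.36  0.69 -0.19  1.57  0.16  0.9  -0.22]
tool delta cm [ 41.45 -21.43  -0.17] $[0]: bad value
$[0]: bad value
$[0]: bad value
```

```bash

python3 -m creep '[{"grip":-1,"tx":0,"ty":0,"tz":0,"spin":-7}]' 20; python3 -m creep '[{"grip":-0.9,"tx":0.0,"ty":0.0,"tz":0.0,"spin":-7.0}]' 20; python3 -m creep --help | head -20
```

```text
clock: 0.18
tool_pos: [0.1485, -0.6067, 0.2382]
eef_rot: [0.984, 0.181, -0.0, -0.001]
contact_force: [-0.7, 0.7, -0.6]
opening: 0.946
finger_force: 0.0
clock: 0.27
tool_pos: [0.1484, -0.6067, 0.2382]
eef_rot: [0.97, 0.243, -0.0, -0.001]
contact_force: [0.2, -0.2, -0.1]
opening: 0.876
finger_force: 0.0invalid input: not JSON, or not a number
```

```bash

python3 -m creep '[{"grip":-1,"tx":0,"ty":0,"tz":0,"spin":-7},{"grip":-1,"tx":0,"ty":0,"tz":0,"spin":-7},{"grip":-1,"tx":0,"ty":0,"tz":0,"spin":-7},{"grip":-1,"tx":0,"ty":0,"tz":0,"spin":-7},{"grip":-1,"tx":0,"ty":0,"tz":0,"spin":-7},{"grip":-1,"tx":0,"ty":0,"tz":0,"spin":-7},{"grip":-1,"tx":0,"ty":0,"tz":0,"spin":-7},{"grip":-1,"tx":0,"ty":0,"tz":0,"spin":-7}]' 20 >/dev/null
python3 -m creep '[{"grip":-1,"tx":0,"ty":0,"tz":0,"spin":-7},{"grip":-1,"tx":0,"ty":0,"tz":0,"spin":-7},{"grip":-1,"tx":0,"ty":0,"tz":0,"spin":-7},{"grip":-1,"tx":1.45,"ty":3.7,"tz":0,"spin":0},{"grip":-1,"tx":1.45,"ty":3.7,"tz":0,"spin":0},{"grip":-1,"tx":1.45,"ty":3.7,"tz":0,"spin":0},{"grip":-1,"tx":1.45,"ty":3.7,"tz":0,"spin":0},{"grip":-1,"tx":1.45,"ty":3.7,"tz":0,"spin":0}]' >/dev/null
python3 -m creep '[{"grip":-1,"tx":1.45,"ty":3.7,"tz":0,"spin":0},{"grip":-1,"tx":1.45,"ty":3.7,"tz":0,"spin":0},{"grip":-1,"tx":1.45,"ty":3.7,"tz":0,"spin":0},{"grip":-1,"tx":1.45,"ty":3.7,"tz":0,"spin":0},{"grip":-1,"tx":1.45,"ty":3.7,"tz":0,"spin":0},{"grip":-1,"tx":1.45,"ty":3.7,"tz":0,"spin":0}]' >/dev/null
python3 st.py .437 .222 .24
```

```text
t 2.1 pos [ 0.5025 -0.348   0.2383] yaw 104.7 z [-0.001  0.    -1.   ] f [ 0.  -0.2  0.4] open 0.005 ff 0.0 q [ 0.86  0.72 -0.6   1.6   0.47  0.97  0.36]
tool delta cm [56.79  8.17 -0.16]
```

```bash

python3 -m creep '[{"grip":-1,"tx":3.8,"ty":0.55,"tz":0,"spin":0},{"grip":-1,"tx":3.8,"ty":0.55,"tz":0,"spin":0},{"grip":-1,"tx":3.8,"ty":0.55,"tz":0,"spin":0},{"grip":-1,"tx":3.8,"ty":0.55,"tz":0,"spin":0},{"grip":-1,"tx":3.8,"ty":0.55,"tz":0,"spin":0},{"grip":-1,"tx":3.8,"ty":0.55,"tz":0,"spin":0},{"grip":-1,"tx":3.8,"ty":0.55,"tz":0,"spin":0},{"grip":-1,"tx":3.8,"ty":0.55,"tz":0,"spin":0}]' >/dev/null
python3 -m creep '[{"grip":-1,"tx":3.8,"ty":0.55,"tz":0,"spin":0},{"grip":-1,"tx":3.8,"ty":0.55,"tz":0,"spin":0},{"grip":-1,"tx":3.8,"ty":0.55,"tz":0,"spin":0},{"grip":-1,"tx":3.8,"ty":0.55,"tz":0,"spin":0},{"grip":-1,"tx":3.8,"ty":0.55,"tz":0,"spin":0},{"grip":-1,"tx":3.8,"ty":0.55,"tz":0,"spin":0}]' >/dev/null
python3 st.py .437 .222 .198
```

```text
t 3.27 pos [0.4399 0.1863 0.2385] yaw 104.7 z [-0.    -0.001 -1.   ] f [ 0.6  0.1 -0.5] open 0.003 ff 0.0 q [-0.13  0.54 -0.56  1.98  0.43  0.73 -0.7 ]
tool delta cm [3.53 0.63 4.05]
```

```bash

python3 -m creep '[{"grip":-1,"tx":0,"ty":0.3,"tz":2,"spin":0},{"grip":-1,"tx":0,"ty":0.3,"tz":2,"spin":0},{"grip":-1,"tx":2,"ty":0,"tz":0,"spin":0},{"grip":-1,"tx":2,"ty":0,"tz":0,"spin":0},{"grip":-1,"tx":2,"ty":0,"tz":0,"spin":0},{"grip":-1,"tx":0.6,"ty":0,"tz":0,"spin":0},{"grip":-1,"tx":0.6,"ty":0,"tz":0,"spin":0},{"grip":-1,"tx":0.6,"ty":0,"tz":0,"spin":0}]'
python3 -m creep '[{"grip":-1,"tx":0.6,"ty":0,"tz":0,"spin":0},{"grip":-1,"tx":0.6,"ty":0,"tz":0,"spin":0}]'
python3 st.py .4206 .2804 .198
python3 - <<'E'
from h import *
p,d=optics.snapshot("top");cv2.imwrite("pics/d1.png",cv2.resize(p[120:290,60:310],None,fx=3,fy=3)[:,:,::-1])
E
```

```text
clock: 3.93
tool_pos: [0.4266, 0.2609, 0.1985]
eef_rot: [0.611, 0.792, -0.001, 0.0]
contact_force: [0.8, -0.2, -0.5]
opening: 0.002
finger_force: 0.0
clock: 4.1
tool_pos: [0.4237, 0.2725, 0.1986]
eef_rot: [0.611, 0.791, -0.001, 0.0]
contact_force: [0.9, -0.4, -0.3]
opening: 0.008
finger_force: 0.0
t 4.1 pos [0.4237 0.2725 0.1986] yaw 104.7 z [-0.    -0.001 -1.   ] f [ 0.9 -0.4 -0.3] open 0.008 ff 0.0 q [-0.35  0.63 -0.5   1.96  0.47  0.67 -0.89]
tool delta cm [ 0.84 -0.1   0.06]
```

View pics/d1.png

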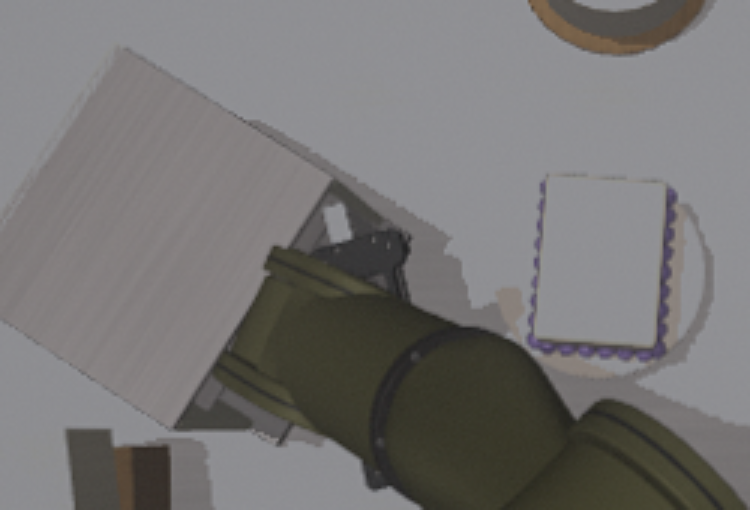

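The view shows the arm over the door, hiding all of it but the hinge end at (335,220), with the cake clear at (605,265). I'll start the arc push.

```bash

python3 -m creep '[{"grip":-1,"tx":1.2,"ty":-0.12,"tz":0,"spin":5},{"grip":-1,"tx":1.2,"ty":-0.12,"tz":0,"spin":5},{"grip":-1,"tx":1.2,"ty":-0.12,"tz":0,"spin":5}]'
python3 -m creep '[{"grip":-1,"tx":1.2,"ty":-0.12,"tz":0,"spin":5},{"grip":-1,"tx":1.2,"ty":-0.12,"tz":0,"spin":5},{"grip":-1,"tx":1.2,"ty":-0.12,"tz":0,"spin":5}]'
python3 st.py .4294 .3933 .198 58.1
```

```text
clock: 4.4
tool_pos: [0.4139, 0.3073, 0.1986]
eef_rot: [0.711, 0.703, -0.001, 0.0]
contact_force: [0.2, -0.9, -0.7]
opening: 0.002
finger_force: 0.4
clock: 4.65
tool_pos: [0.4133, 0.3438, 0.1986]
eef_rot: [0.796, 0.605, -0.001, 0.0]
contact_force: [-0.3, -1.5, 0.1]
opening: 0.008
finger_force: 0.4
t 4.65 pos [0.4133 0.3438 0.1986] yaw 74.5 z [-0.001 -0.001 -1.   ] f [-0.3 -1.5  0.1] open 0.008 ff 0.41124751791357994 q [-0.57  0.64 -0.34  1.87  0.32  0.69 -1.37]
tool delta cm [5.2  0.23 0.05] spin 16.4
```

```bash

python3 -m creep '[{"grip":-1,"tx":1.1,"ty":-0.1,"tz":0,"spin":5},{"grip":-1,"tx":1.1,"ty":-0.1,"tz":0,"spin":5},{"grip":-1,"tx":0.5,"ty":-0.1,"tz":0,"spin":4}]'
python3 -m creep '[{"grip":-1,"tx":0.4,"ty":0,"tz":0,"spin":2},{"grip":-1,"tx":0.3,"ty":0,"tz":0,"spin":0}]'
python3 -m creep '[{"grip":-1,"tx":0.3,"ty":0,"tz":0,"spin":0},{"grip":-1,"tx":0.3,"ty":0,"tz":0,"spin":0}]'
python3 st.py .4294 .3933 .198 58.1
```

```text
clock: 4.9
tool_pos: [0.4198, 0.3719, 0.1987]
eef_rot: [0.864, 0.504, 0.0, -0.0]
contact_force: [0.7, 0.3, 0.3]
opening: 0.005
finger_force: 0.0
clock: 5.07
tool_pos: [0.4209, 0.3742, 0.1981]
eef_rot: [0.872, 0.49, -0.004, 0.002]
contact_force: [-5.6, -4.7, 3.3]
opening: 0.001
finger_force: 3.0
clock: 5.23
tool_pos: [0.4251, 0.3806, 0.1982]
eef_rot: [0.871, 0.49, -0.002, 0.001]
contact_force: [-1.1, -0.2, -0.8]
opening: 0.003
finger_force: 0.4
t 5.23 pos [0.4251 0.3806 0.1982] yaw 58.7 z [-0.002 -0.003 -1.   ] f [-1.1 -0.2 -0.8] open 0.003 ff 0.39909816929139197 q [-0.66  0.68 -0.26  1.77  0.24  0.73 -1.59]
tool delta cm [ 1.31 -0.29  0.01] spin 0.6
```

The force peaked and then dropped, as if the catch snapped. A firmer press will confirm it.

```bash

python3 -m creep '[{"grip":-1,"tx":0.3,"ty":0,"tz":0,"spin":0},{"grip":-1,"tx":0.3,"ty":0,"tz":0,"spin":0}]'
python3 -m creep '[{"grip":-1,"tx":0.3,"ty":0,"tz":0,"spin":0},{"grip":-1,"tx":0,"ty":0,"tz":0,"spin":0}]'
python3 st.py .4294 .3933 .198 58.1
```

```text
clock: 5.4
tool_pos: [0.427, 0.3829, 0.1981]
eef_rot: [0.872, 0.49, -0.005, 0.003]
contact_force: [-11.2, -13.3, 9.8]
opening: 0.005
finger_force: 8.4
clock: 5.57
tool_pos: [0.427, 0.3827, 0.1978]
eef_rot: [0.872, 0.489, -0.008, 0.004]
contact_force: [-11.7, -13.3, 10.9]
opening: 0.011
finger_force: 8.9
t 5.57 pos [0.427  0.3827 0.1978] yaw 58.6 z [-0.009 -0.015 -1.   ] f [-11.7 -13.3  10.9] open 0.011 ff 8.906050957739353 q [-0.66  0.68 -0.25  1.75  0.24  0.76 -1.59]
tool delta cm [ 1.03 -0.35 -0.04] spin 0.5
```

The arm is firmly stopped at 20 N with no motion, so the door is on its stop. I'll back off, rise and turn toward the stencil yaw, then check the door.

```bash

python3 -m creep '[{"grip":-1,"tx":-1,"ty":0,"tz":0,"spin":0},{"grip":-1,"tx":-2,"ty":0,"tz":0,"spin":0},{"grip":-1,"tx":-3,"ty":0,"tz":0,"spin":0},{"grip":-1,"tx":-3,"ty":0,"tz":0,"spin":0},{"grip":-1,"tx":0,"ty":0,"tz":-2.5,"spin":0},{"grip":-1,"tx":0,"ty":0,"tz":-2.5,"spin":0},{"grip":-1,"tx":-1,"ty":3.8,"tz":0,"spin":0},{"grip":-1,"tx":-1,"ty":3.8,"tz":0,"spin":0}]' >/dev/null
python3 -m creep '[{"grip":-1,"tx":-3,"ty":2.5,"tz":0,"spin":0},{"grip":-1,"tx":-3,"ty":2.5,"tz":0,"spin":0},{"grip":-1,"tx":-3,"ty":2.5,"tz":0,"spin":0},{"grip":-1,"tx":-3,"ty":2.5,"tz":0,"spin":0},{"grip":-1,"tx":-3,"ty":2.5,"tz":0,"spin":0},{"grip":-1,"tx":-3,"ty":2.5,"tz":0,"spin":0},{"grip":-1,"tx":-3,"ty":2.5,"tz":0,"spin":0},{"grip":-1,"tx":-3,"ty":2.5,"tz":0,"spin":0}]' >/dev/null
python3 st.py .6215 -.299 .24 146.3
python3 - <<'E'
from h import *
p,d=optics.snapshot("top");cv2.imwrite("pics/d2.png",cv2.resize(p[120:290,60:310],None,fx=3,fy=3)[:,:,::-1])
c=optics.get_calibration("top");uv,P=cloud(c,np.load("top0.npz")["d"])
m=(uv[:,0]>300)&(uv[:,0]<365)&(uv[:,1]>60)&(uv[:,1]<128)&(P[:,2]>.05)
print("green box",P[m].min(0),P[m].max(0))
E
```

```text
t 6.9 pos [ 0.4863 -0.0552  0.2492] yaw 58.7 z [ 0.002 -0.    -1.   ] f [0.3 1.1 0.1] open 0.003 ff 0.0 q [ 0.23  0.51 -0.33  1.95  0.24  0.72 -0.78]
tool delta cm [-13.81  24.22   0.96] spin -87.6
green box [ 0.78031656 -0.16799338  0.05023213] [ 0.89756817 -0.03043605  0.14004241]
```

View pics/d2.png

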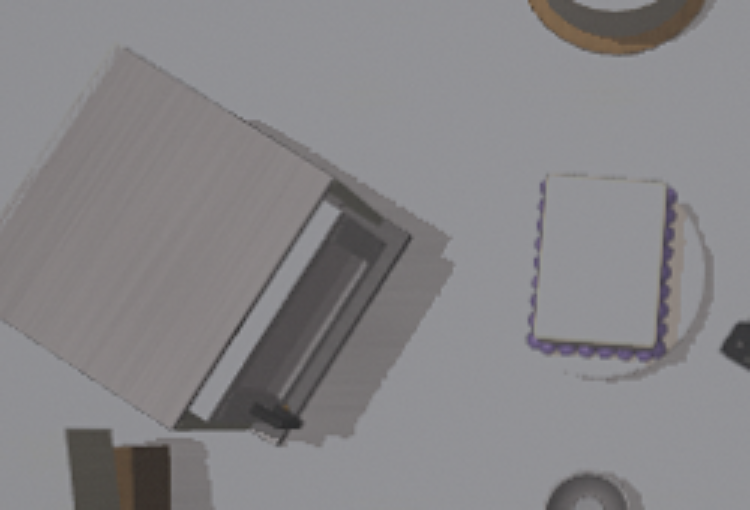

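The view shows the door's bright top strip, (330,200) to (205,415), nearly parallel to the roof edge (332,182) to (175,428). I'll check that numerically and move above the stencil.

```bash

python3 - <<'E'
from h import *
p,d=optics.snapshot("top");c=optics.get_calibration("top")
uv,P=cloud(c,d)
g=p.astype(int).sum(2)[uv[:,1],uv[:,0]]
base=(uv[:,0]>40)&(uv[:,0]<210)&(uv[:,1]>130)&(uv[:,1]<270)
roof=base&(P[:,2]>.2375)&(P[:,2]<.2425)
rc=cv2.minAreaRect((P[roof][:,:2]*1000).astype(np.float32));print("roof",rc)
n=np.array([np.cos(np.radians(238.1)),np.sin(np.radians(238.1))]);t=np.array([-n[1],n[0]])*-1
w=(P[:,:2]-[.553,.327])@n; s=(P[:,:2]-[.553,.327])@t
m=base&(w>-.006)&(w<.014)&(abs(P[:,2]-.235)<.006)
print(m.sum())
# per-bin mean of perpendicular offset of the door strip and of the roof front edge
b=base&(abs(P[:,2]-.235)<.012)&(w>-.03)&(w<.03)
for lo in np.arange(.02,.19,.03):
    k=b&(s>lo)&(s<lo+.03); kk=k&(g>np.percentile(g[k],50))
    br=k&(g>380); print(round(lo,2),k.sum(),"bright",br.sum(),"w mean %.4f min %.4f max %.4f"%(w[br].mean(),w[br].min(),w[br].max()) if br.sum() else (g[k].min(),g[k].max()))
E
python3 -m creep '[{"grip":1,"tx":0,"ty":0,"tz":0,"spin":-7},{"grip":1,"tx":0,"ty":0,"tz":0,"spin":-7},{"grip":1,"tx":0,"ty":0,"tz":0,"spin":-7},{"grip":1,"tx":0,"ty":0,"tz":0,"spin":-7},{"grip":1,"tx":0,"ty":0,"tz":0,"spin":-7},{"grip":1,"tx":0,"ty":0,"tz":0,"spin":-7},{"grip":1,"tx":0,"ty":0,"tz":0,"spin":-7},{"grip":1,"tx":0,"ty":0,"tz":0,"spin":-7}]' >/dev/null
python3 -m creep '[{"grip":1,"tx":0,"ty":0,"tz":0,"spin":-7},{"grip":1,"tx":0,"ty":0,"tz":0,"spin":-7},{"grip":1,"tx":0,"ty":0,"tz":0,"spin":-7},{"grip":1,"tx":0,"ty":0,"tz":0,"spin":-7},{"grip":1,"tx":0,"ty":0,"tz":0,"spin":-4}]' >/dev/null
python3 st.py .6215 -.299 .22 146.3
```

```text
roof ((526.2198486328125, 475.5584411621094), (242.5504608154297, 240.89590454101562), 57.93117904663086)
489
0.02 203 bright 159 w mean -0.0118 min -0.0300 max 0.0062
0.05 213 bright 162 w mean -0.0118 min -0.0296 max 0.0066
0.08 218 bright 166 w mean -0.0116 min -0.0299 max 0.0077
0.11 209 bright 167 w mean -0.0116 min -0.0298 max 0.0064
0.14 212 bright 167 w mean -0.0118 min -0.0299 max 0.0064
0.17 208 bright 165 w mean -0.0118 min -0.0296 max 0.0065
t 8.08 pos [ 0.4861 -0.0525  0.249 ] yaw 147.0 z [ 0.002  0.001 -1.   ] f [-0.8  0.4  0. ] open 0.967 ff 0.0 q [ 0.5   0.59 -0.78  1.94  0.55  0.84  0.42]
tool delta cm [-24.77 -13.32   2.91] spin 0.7
```

The door's outer edge stays constant to within about 1 mm along its length, so it is shut. On to the stencil, then a closer look with the wrist camera.

```bash

python3 -m creep '[{"grip":1,"tx":-3.54,"ty":-1.9,"tz":0.4,"spin":0.7},{"grip":1,"tx":-3.54,"ty":-1.9,"tz":0.4,"spin":0},{"grip":1,"tx":-3.54,"ty":-1.9,"tz":0.4,"spin":0},{"grip":1,"tx":-3.54,"ty":-1.9,"tz":0.4,"spin":0},{"grip":1,"tx":-3.54,"ty":-1.9,"tz":0.4,"spin":0},{"grip":1,"tx":-3.54,"ty":-1.9,"tz":0.4,"spin":0},{"grip":1,"tx":-3.54,"ty":-1.9,"tz":0.4,"spin":0},{"grip":1,"tx":0,"ty":0,"tz":0,"spin":0}]' >/dev/null
python3 st.py .6215 -.299 .22 146.3
python3 - <<'E'
from h import *
c=optics.get_calibration("wrist");p,d=optics.snapshot("wrist");cv2.imwrite("pics/w1.png",p[:,:,::-1]);np.savez("w1.npz",p=p,d=d,E=c["extrinsics"])
print("cam pos",np.linalg.inv(c["extrinsics"])[:3,3],"handle proj",proj(c,[[.6215,-.299,.061]]))
uv,P=cloud(c,d)
m=(P[:,2]>.052)&(P[:,2]<.07)&(np.hypot(P[:,0]-.6215,P[:,1]+.299)<.06)
print(m.sum(),np.median(P[m],0)); 
if m.sum()>5: print(cv2.minAreaRect((P[m][:,:2]*1000).astype(np.float32)))
E
```

```text
t 8.75 pos [ 0.6184 -0.3113  0.2186] yaw 145.3 z [ 0.002 -0.006 -1.   ] f [-0.6 -0.9 -2. ] open 1.002 ff 0.0 q [ 0.73  0.88 -0.72  1.35  0.61  1.13  0.9 ]
tool delta cm [ 0.44  1.18 -0.15] spin -1.0
cam pos [ 0.55346875 -0.26572691  0.36327111] handle proj [[292.00247037 182.93712561]]
1125 [ 0.61963529 -0.29736647  0.05980816]
((621.4146118164062, -298.68157958984375), (15.730567932128906, 69.05526733398438), 56.48872756958008)
```

View pics/w1.png

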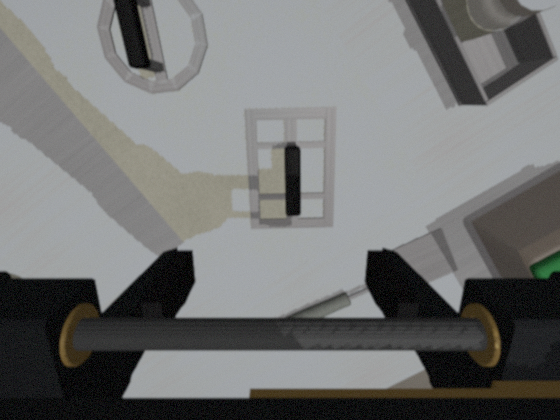

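The wrist view shows the rectangular stencil centred at (290,168), its bar running from (292,145) to (292,215), between the open fingers. The bar centre measures (0.6214, -0.2987) at 146.5° and its top at 60 mm, which agrees with the other views. I'll align and descend.

```bash

python3 -m creep '[{"grip":1,"tx":0.45,"ty":1.15,"tz":0,"spin":-1.1},{"grip":1,"tx":0,"ty":0,"tz":3,"spin":0},{"grip":1,"tx":0,"ty":0,"tz":3,"spin":0},{"grip":1,"tx":0,"ty":0,"tz":3,"spin":0},{"grip":1,"tx":0,"ty":0,"tz":2,"spin":0},{"grip":1,"tx":0,"ty":0,"tz":0,"spin":0},{"grip":1,"tx":0,"ty":0,"tz":0,"spin":0}]' >/dev/null
python3 st.py .6214 -.2987 .034 146.5
```

```text
t 9.38 pos [ 0.6197 -0.2864  0.111 ] yaw 147.3 z [-0.001  0.002 -1.   ] f [0.8 0.2 0.4] open 0.997 ff 0.0 q [ 0.69  0.99 -0.67  1.46  0.7   0.94  0.82]
tool delta cm [-0.82 -0.95  7.69] spin 0.8
```

```bash

python3 -m creep '[{"grip":1,"tx":-0.8,"ty":-0.95,"tz":0,"spin":0.8},{"grip":1,"tx":0,"ty":0,"tz":2,"spin":0},{"grip":1,"tx":0,"ty":0,"tz":0,"spin":0},{"grip":1,"tx":0,"ty":0,"tz":0,"spin":0},{"grip":1,"tx":0,"ty":0,"tz":0,"spin":0}]' >/dev/null
python3 st.py .6214 -.2987 .034 146.5
```

```text
t 9.8 pos [ 0.6221 -0.3016  0.0925] yaw 146.3 z [ 0.002 -0.    -1.   ] f [ 0.5 -0.3  0.2] open 0.999 ff 0.0 q [ 0.7   1.02 -0.66  1.44  0.72  0.93  0.82]
tool delta cm [0.23 0.19 5.85] spin -0.2
```

```bash

python3 -m creep '[{"grip":1,"tx":0.2,"ty":0.15,"tz":1.5,"spin":-0.2},{"grip":1,"tx":0,"ty":0,"tz":2,"spin":0},{"grip":1,"tx":0,"ty":0,"tz":1.5,"spin":0},{"grip":1,"tx":0,"ty":0,"tz":0.8,"spin":0},{"grip":1,"tx":0,"ty":0,"tz":0,"spin":0},{"grip":1,"tx":0,"ty":0,"tz":0,"spin":0},{"grip":1,"tx":0,"ty":0,"tz":0,"spin":0}]' >/dev/null
python3 st.py .6214 -.2987 .034 146.5
```

```text
t 10.38 pos [ 0.6212 -0.2993  0.0338] yaw 146.5 z [ 0.002 -0.    -1.   ] f [-0.9  0.8 -0.1] open 0.997 ff 0.0 q [ 0.68  1.1  -0.62  1.46  0.77  0.84  0.78]
tool delta cm [ 0.02  0.06 -0.02] spin 0.0
```

```bash

python3 -m creep '[{"grip":-1,"tx":0,"ty":0,"tz":0,"spin":0},{"grip":-1,"tx":0,"ty":0,"tz":0,"spin":0},{"grip":-1,"tx":0,"ty":0,"tz":0,"spin":0},{"grip":-1,"tx":0,"ty":0,"tz":0,"spin":0},{"grip":-1,"tx":0,"ty":0,"tz":0,"spin":0},{"grip":-1,"tx":0,"ty":0,"tz":0,"spin":0},{"grip":-1,"tx":0,"ty":0,"tz":0,"spin":0},{"grip":-1,"tx":0,"ty":0,"tz":0,"spin":0}]' 40 
python3 -m creep '[{"grip":-1,"tx":0,"ty":0,"tz":0,"spin":0},{"grip":-1,"tx":0,"ty":0,"tz":0,"spin":0},{"grip":-1,"tx":0,"ty":0,"tz":0,"spin":0},{"grip":-1,"tx":0,"ty":0,"tz":0,"spin":0},{"grip":-1,"tx":0,"ty":0,"tz":-0.5,"spin":0},{"grip":-1,"tx":0,"ty":0,"tz":-1,"spin":0},{"grip":-1,"tx":0,"ty":0,"tz":-1,"spin":0},{"grip":-1,"tx":0,"ty":0,"tz":0,"spin":0}]'
python3 st.py .6214 -.2987 .034 146.5
```

```text
clock: 11.05
tool_pos: [0.6203, -0.2993, 0.0327]
eef_rot: [0.288, 0.958, -0.0, 0.0]
contact_force: [0.1, 0.9, -0.1]
opening: 0.421
finger_force: 0.0
clock: 11.72
tool_pos: [0.622, -0.2996, 0.0606]
eef_rot: [0.288, 0.958, 0.0, 0.002]
contact_force: [1.2, 0.3, -2.0]
opening: 0.171
finger_force: 40.0
t 11.72 pos [ 0.622  -0.2996  0.0606] yaw 146.5 z [ 0.004 -0.001 -1.   ] f [ 1.2  0.3 -2. ] open 0.171 ff 39.99908722937107 q [ 0.69  1.06 -0.64  1.45  0.75  0.87  0.79]
tool delta cm [0.11 0.04 2.66] spin 0.0
```

```bash

python3 -m creep '[{"grip":-1,"tx":0,"ty":0,"tz":-2,"spin":0},{"grip":-1,"tx":0,"ty":0,"tz":-3,"spin":0},{"grip":-1,"tx":0,"ty":0,"tz":-3,"spin":0},{"grip":-1,"tx":0,"ty":0,"tz":-3,"spin":0},{"grip":-1,"tx":0,"ty":0,"tz":-3,"spin":0},{"grip":-1,"tx":0,"ty":0,"tz":-3,"spin":0},{"grip":-1,"tx":0,"ty":0,"tz":-2,"spin":0},{"grip":-1,"tx":0,"ty":0,"tz":0,"spin":0}]' 
python3 -m creep '[{"grip":-1,"tx":0,"ty":0,"tz":0,"spin":-3.3},{"grip":-1,"tx":0,"ty":0,"tz":0,"spin":-5},{"grip":-1,"tx":0,"ty":0,"tz":0,"spin":-5},{"grip":-1,"tx":0,"ty":0,"tz":0,"spin":-5},{"grip":-1,"tx":0,"ty":0,"tz":0,"spin":-5},{"grip":-1,"tx":0,"ty":0,"tz":0,"spin":-5},{"grip":-1,"tx":0,"ty":0,"tz":0,"spin":0},{"grip":-1,"tx":0,"ty":0,"tz":0,"spin":0}]'
python3 st.py .519 .114 .22 174.8
```

```text
clock: 12.38
tool_pos: [0.6231, -0.2993, 0.2535]
eef_rot: [0.288, 0.958, 0.0, 0.005]
contact_force: [1.8, -0.3, -2.0]
opening: 0.173
finger_force: 40.0
clock: 13.05
tool_pos: [0.6196, -0.2992, 0.2463]
eef_rot: [0.046, 0.999, 0.0, -0.001]
contact_force: [-0.3, 0.2, -3.1]
opening: 0.175
finger_force: 40.0
t 13.05 pos [ 0.6196 -0.2992  0.2463] yaw 174.7 z [-0.002  0.001 -1.   ] f [-0.3  0.2 -3.1] open 0.175 ff 39.99891825020313 q [ 0.77  0.89 -0.86  1.32  0.67  1.23  1.36]
tool delta cm [13.82 40.22  2.67] spin -0.1
```

```bash

python3 -m creep '[{"grip":-1,"tx":0.5,"ty":1.4,"tz":0,"spin":0},{"grip":-1,"tx":0.98,"ty":2.87,"tz":0,"spin":0},{"grip":-1,"tx":0.98,"ty":2.87,"tz":0,"spin":0},{"grip":-1,"tx":0.98,"ty":2.87,"tz":0,"spin":0},{"grip":-1,"tx":0.98,"ty":2.87,"tz":0,"spin":0},{"grip":-1,"tx":0.98,"ty":2.87,"tz":0,"spin":0},{"grip":-1,"tx":0.98,"ty":2.87,"tz":0,"spin":0},{"grip":-1,"tx":0.98,"ty":2.87,"tz":0,"spin":0}]' >/dev/null
python3 -m creep '[{"grip":-1,"tx":0.98,"ty":2.87,"tz":0,"spin":0},{"grip":-1,"tx":0.98,"ty":2.87,"tz":0,"spin":0},{"grip":-1,"tx":0.98,"ty":2.87,"tz":0,"spin":0},{"grip":-1,"tx":0.98,"ty":2.87,"tz":0,"spin":0},{"grip":-1,"tx":0.98,"ty":2.87,"tz":0,"spin":0},{"grip":-1,"tx":0.98,"ty":2.87,"tz":0,"spin":0},{"grip":-1,"tx":0.5,"ty":1.4,"tz":0,"spin":0},{"grip":-1,"tx":0,"ty":0,"tz":0,"spin":0}]' >/dev/null
python3 -m creep '[{"grip":-1,"tx":0,"ty":0,"tz":0,"spin":0},{"grip":-1,"tx":0,"ty":0,"tz":0,"spin":0},{"grip":-1,"tx":0,"ty":0,"tz":0,"spin":0},{"grip":-1,"tx":0,"ty":0,"tz":0,"spin":0}]' >/dev/null
python3 st.py .519 .114 .19 174.8
```

```text
t 14.72 pos [0.5199 0.111  0.2474] yaw 174.7 z [-0.    -0.001 -1.   ] f [ 0.7  0.3 -3.3] open 0.171 ff 39.99911494553089 q [ 0.21  0.67 -0.86  1.82  0.62  0.95  0.55]
tool delta cm [0.11 0.29 5.74] spin -0.1
```

```bash

python3 -m creep '[{"grip":-1,"tx":0.1,"ty":0.25,"tz":1,"spin":0},{"grip":-1,"tx":0,"ty":0,"tz":2,"spin":0},{"grip":-1,"tx":0,"ty":0,"tz":1.5,"spin":0},{"grip":-1,"tx":0,"ty":0,"tz":0.5,"spin":0},{"grip":-1,"tx":0,"ty":0,"tz":0,"spin":0},{"grip":-1,"tx":0,"ty":0,"tz":0,"spin":0},{"grip":-1,"tx":0,"ty":0,"tz":0,"spin":0}]' >/dev/null
python3 st.py .519 .114 .1735 174.8
python3 - <<'E'
from h import *
cs=optics.get_calibration("side");p,d=optics.snapshot("side")
a=p[150:270,190:350].copy();a=cv2.resize(a,None,fx=5,fy=5,interpolation=cv2.INTER_CUBIC)
cv2.imwrite("pics/s2.png",cv2.convertScaleAbs(a,alpha=1.3)[:,:,::-1])
np.savez("s2.npz",p=p,d=d)
c=optics.get_calibration("wrist");pw,dw=optics.snapshot("wrist");cv2.imwrite("pics/w2.png",pw[:,:,::-1]);np.savez("w2.npz",p=pw,d=dw,E=c["extrinsics"])
uv,P=cloud(c,dw)
m=(P[:,2]>.13)&(P[:,2]<.175)&(np.hypot(P[:,0]-.519,P[:,1]-.114)<.1)
print("wrist plate",m.sum(),np.percentile(P[m][:,2],[5,50,95]) if m.sum() else "")
if m.sum(): print(cv2.minAreaRect((P[m][:,:2]*1000).astype(np.float32)))
uv,P=cloud(cs,d)
m=(P[:,2]>.147)&(P[:,2]<.17)&(np.hypot(P[:,0]-.519,P[:,1]-.114)<.1)
print("side plate",m.sum(),np.percentile(P[m][:,2],[5,50,95]),cv2.minAreaRect((P[m][:,:2]*1000).astype(np.float32)))
E
```

```text
t 15.3 pos [0.5193 0.1155 0.1984] yaw 174.8 z [ 0.001  0.001 -1.   ] f [ 0.3  1.2 -3. ] open 0.171 ff 39.99922201037407 q [ 0.17  0.73 -0.81  1.87  0.7   0.85  0.48]
tool delta cm [ 0.02 -0.16  2.49] spin 0.0
wrist plate 12606 [0.16766529 0.16888289 0.16992636]
((497.6259460449219, 117.34201049804688), (100.5522232055664, 93.71784973144531), 84.9853286743164)
side plate 574 [0.1660004  0.16865179 0.16988325] ((520.94970703125, 113.7248306274414), (102.749755859375, 141.11099243164062), 84.8281478881836)
```

View pics/s2.png

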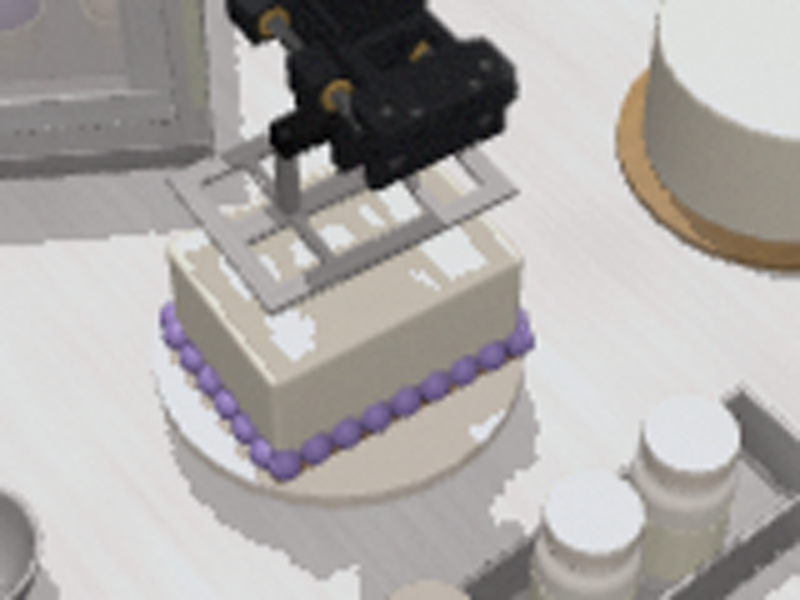

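View pics/w2.png

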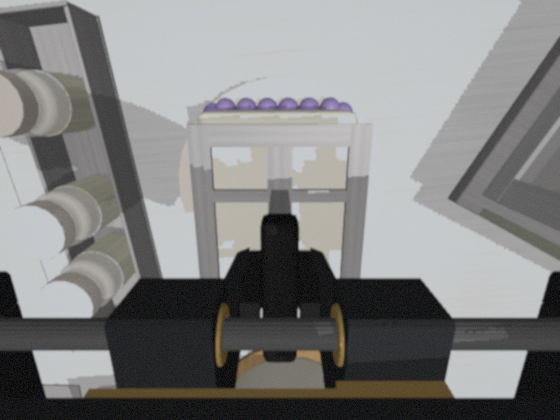

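Side crop: the plate is held level above the cake, with its corners at (275,310), (518,190) and (170,180) nearly parallel to the cake's. The wrist view shows the plate's end at row 125 (columns 190–370) and the cake's end just beyond it (columns 200–356). I'll compare the two numerically in each camera.

```bash

python3 - <<'E'
from h import *
W=np.load("w2.npz");c=dict(optics.get_calibration("wrist"));c["extrinsics"]=W["E"]
uv,P=cloud(c,W["d"]);g=np.radians(174.8);ex=np.array([np.cos(g),np.sin(g)]);ey=np.array([ex[1],-ex[0]])
O=np.array([.5193,.1155])
Q=np.c_[(P[:,:2]-O)@ex,(P[:,:2]-O)@ey]*1000   # tool axes mm
near=(np.abs(Q)<100).all(1)
def ext(n,m): print(n,m.sum(),"x",np.percentile(Q[m,0],[.5,99.5]).round(1),"y",np.percentile(Q[m,1],[.5,99.5]).round(1))
pl=near&(abs(P[:,2]-.1688)<.004); ext("wrist plate",pl)
A=np.c_[P[pl,:2]-O,np.ones(pl.sum())];print("tilt mm/m",np.linalg.lstsq(A,P[pl,2],rcond=None)[0]*1000)
ck=near&(P[:,2]>.119)&(P[:,2]<.129); ext("wrist cake",ck); ext(" cake end strip",ck&(Q[:,0]>68)&(uv[:,1]<125))
S=np.load("s2.npz");cs=optics.get_calibration("side");uv,P=cloud(cs,S["d"]);Q=np.c_[(P[:,:2]-O)@ex,(P[:,:2]-O)@ey]*1000;near=(np.abs(Q)<100).all(1)
ext("side plate",near&(P[:,2]>.16)&(P[:,2]<.174)&(uv[:,0]<300))
ext("side cake",near&(P[:,2]>.119)&(P[:,2]<.129))
S=np.load("side0.npz");uv,P=cloud(cs,S["d"]);Q=np.c_[(P[:,:2]-O)@ex,(P[:,:2]-O)@ey]*1000;near=(np.abs(Q)<100).all(1)
ext("side0 cake",near&(P[:,2]>.119)&(P[:,2]<.129))
# side image corner picks: plate top corners (crop/5), cake top corners
f=lambda L:[[190+u/5-.4,150+v/5-.4] for u,v in L]
pc=atz(cs,f([(275,308),(520,188),(168,180)]),.1688);kc=atz(cs,f([(273,382),(521,258),(168,246)]),.124)
for n,k in(("plate",pc),("cake",kc)): print(n,(np.c_[(k[:,:2]-O)@ex,(k[:,:2]-O)@ey]*1000).round(1).tolist(),"mid of diagonal",(((k[1]+k[2])[:2]/2-O)@np.c_[ex,ey]*1000).round(1))
E
```

```text
wrist plate 12572 x [-23.2  68.4] y [-50.   49.6]
tilt mm/m [1.43034927e-01 1.46803817e+00 1.68843155e+02]
wrist cake 11396 x [-46.5  73.3] y [-50.7  47.9]
 cake end strip 1371 x [68.2 74. ] y [-54.3  50.7]
side plate 775 x [-71.1  68.5] y [-53.  49.]
side cake 1249 x [-73.1  73.4] y [-58.8  48. ]
side0 cake 1947 x [-73.   73.4] y [-58.5  49.6]
plate [[65.1, -51.0], [-73.3, -51.0], [68.3, 46.2]] mid of diagonal [-2.5 -2.4]
cake [[72.5, -57.4], [-71.7, -58.0], [73.6, 44.8]] mid of diagonal [ 0.9 -6.6]
```

The plate is level. Relative to it, the cake is about 1 mm off in tool x and -2.5 mm in tool y. I'll correct that and descend to 15 mm.

```bash

python3 -m creep '[{"grip":-1,"tx":0.12,"ty":-0.25,"tz":0.5,"spin":0},{"grip":-1,"tx":0,"ty":0,"tz":0.8,"spin":0},{"grip":-1,"tx":0,"ty":0,"tz":0.7,"spin":0},{"grip":-1,"tx":0,"ty":0,"tz":0.4,"spin":0},{"grip":-1,"tx":0,"ty":0,"tz":0.1,"spin":0},{"grip":-1,"tx":0,"ty":0,"tz":0,"spin":0},{"grip":-1,"tx":0,"ty":0,"tz":0,"spin":0},{"grip":-1,"tx":0,"ty":0,"tz":0,"spin":0}]' >/dev/null
python3 -m creep '[{"grip":-1,"tx":0,"ty":0,"tz":0,"spin":0},{"grip":-1,"tx":0,"ty":0,"tz":0,"spin":0},{"grip":-1,"tx":0,"ty":0,"tz":0,"spin":0}]' >/dev/null
python3 st.py .5182 .1131 .173 174.8
python3 - <<'E'
from h import *
s=r.get_state();O=s["tool_pos"][:2]
g=np.radians(174.8);ex=np.array([np.cos(g),np.sin(g)]);ey=np.array([ex[1],-ex[0]])
for n in("wrist","side"):
    c=optics.get_calibration(n);p,d=optics.snapshot(n)
    if n=="side": cv2.imwrite("pics/s3.png",cv2.resize(p[150:270,190:350],None,fx=5,fy=5,interpolation=cv2.INTER_CUBIC)[:,:,::-1])
    uv,P=cloud(c,d);Q=np.c_[(P[:,:2]-O)@ex,(P[:,:2]-O)@ey]*1000;near=(np.abs(Q)<100).all(1)
    def ext(k,m): print(n,k,m.sum(),"x",np.percentile(Q[m,0],[.5,99.5]).round(1),"y",np.percentile(Q[m,1],[.5,99.5]).round(1),"z",(np.median(P[m,2])*1000).round(1))
    pl=near&(P[:,2]>.1385)&(P[:,2]<.150)&((n=="wrist")|(uv[:,0]<300));ext("plate",pl)
    ck=near&(P[:,2]>.119)&(P[:,2]<.129);ext("cake",ck)
    if n=="wrist": ext("cake end",ck&(Q[:,0]>68))
E
```

```text
t 16.32 pos [0.5175 0.1128 0.1729] yaw 174.8 z [ 0.  0. -1.] f [-0.6  0.1 -2.1] open 0.172 ff 39.99910421669483 q [ 0.15  0.76 -0.78  1.9   0.75  0.79  0.44]
tool delta cm [-0.07  0.04 -0.01] spin 0.0
wrist plate 12618 x [-23.3  68.5] y [-50.1  49.5] z 143.3
wrist cake 10934 x [-33.1  71.8] y [-46.4  49.3] z 123.0
wrist cake end 1189 x [68.3 72.3] y [-50.8  53.1] z 121.5
side plate 742 x [-70.9  68.9] y [-52.7  47.9] z 143.5
side cake 888 x [-72.  72.] y [-55.9  48.9] z 123.2
```

View pics/s3.png

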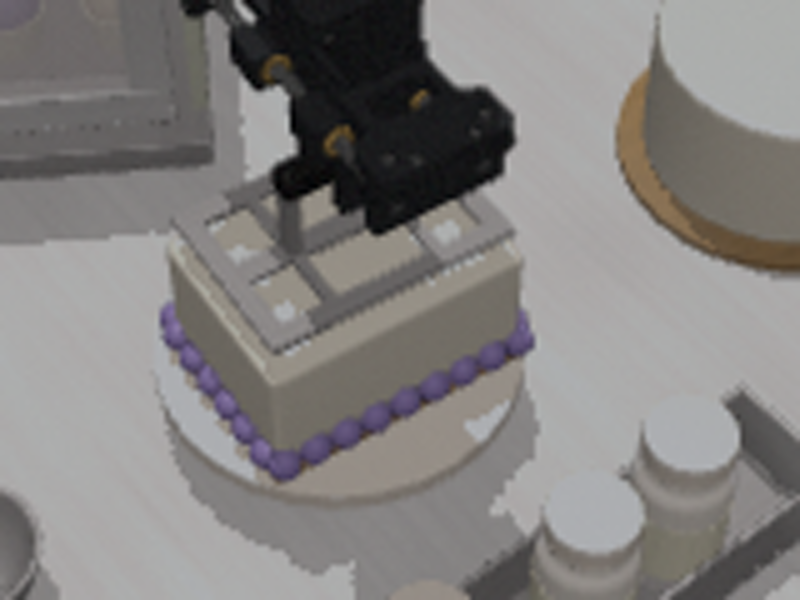

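In the side view the stencil sits level over the cake, with its edges parallel and the margins even. Measured offsets are about 1 mm and the gap about 15 mm, so I'm handing the job in.

```bash
python3 -c "
from plant import workorder
print(workorder.finish_job())"
```

```text
the job is handed in; nothing more can be done
None
```

The case door is shut on its catch, and the arm is holding the rectangular stencil level and still, centred to about 1 mm and about 15 mm above the cake top, with its long sides along the cake's; the job was handed in at about 16 s.

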